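# Sample the fermenting box through its guide tube

## Robot

A 6-joint arm with a two-finger parallel gripper is mounted at the origin on a cart in front of the work surface, level with it; the furniture and walls round the work are solid. World frame = base frame: x ahead of the robot, y to its left, z up, the work surface at z = 0. Lengths are in mm, angles in rad, forces in N, time in s.
With the tool pointing down it reaches from about 275 to 750 mm from the base axis. Payload 10.2 kg.
Tool frame: the origin (TCP) lies between the finger pads; the fingertips stand 17 mm ahead of it and the grasp point (between the pads) lies 2 mm behind it; z points along the fingers, y is the line along which they close (so a half turn about z gives the same grasp; the last joint's range is limited). The gripper opens to 85 mm and grips with 20 to 120 N. Pads are 22 mm wide; open, the fingers measure 114 mm over their backs; the gripper's body (76 mm by 85 mm) begins 54 mm behind the grasp point. The pads swing forward as they close: fully open they stand 13 mm farther back than shut.
Start: joints at [-1.413, 0.313, 1.498, -0, 1.331, -0.223], TCP at [195.111, -487.404, 248.294] pointing down, gripper open.
Joint ranges: [-2.94, 2.94], [-0.97, 2.17], [0.19, 2.56], [-1.23, 4.37], [0.02, 3.11], [-2.88, 2.88]. Speed limits (rad/s): [2.39, 2.39, 3.01, 3.14, 3.14, 3.14].

## Interface

Orientations are given as a unit quaternion [w, x, y, z].
In Python, from rig import * gives the robot as it stands.
- The arm moves only by the tool step_arm, never from a script. Its argument "commands" is text: rows parted by semicolons, each of 7 numbers parted by spaces: the opening, from 0 (shut) to 1 (fully open), then the shift along the tool's x, y, z in cm, then the turn, a rotation vector about the tool's x, y, z in rad. In form: hand x y z rx ry rz; .... A call has 1 to 20 rows; each row is the pose to reach, as a shift and turn from the pose commanded when the call began, along the tool's axes at that moment; what a row does not reach only later rows make up. A row lasts 1/12 s, in which the tool goes at most 41.7 mm and 7.16 degrees, less where a joint would pass 70% of its speed; a pose out of reach is approached as far as the arm can. A call with a gripper value outside its range is refused whole. The fingers move at their own pace and stop on an object; "newtons" is the grip in N (left out, the last holds). Time passes only in rows, so rows that repeat a pose let the fingers close. It gives the time, the measured TCP pose, the force, the opening and the grip force at its end, in the units of the state.
- sense(): the state, without advancing time (a new reading comes with each control period).
- capture(name): name is "scene" or "top"; returns the picture (400x640x3 uint8, red, green, blue); there is no depth.
- camera_model(name): a dict with "mtx" (3x3 intrinsics, pixels), "eye" and "rotation" of the camera in the world. Camera axes: x right, y down, z forward; pixel columns grow to the right and rows downward; lengths in mm; the calibration is good to about 2 mm. A picture is of the moment at which its call begins. camera_model takes no time and is no camera call.
- finish_job(): hands the job in; it is judged then, once.
Trained networks look in the newest picture that a camera, given by its name, has taken for a name from the list of things; names that differ only in an ending like _2 or _b are one class to them, and where a whole thing is asked for, a point or a joint stands for the part that bears it (a point fixed in the world has none). Each returns a list of dicts, best first, with "score" (0 to 1); they miss things now and then, are a little off and sometimes report something else, mostly with a low value. They report only what shows in the picture. A call takes as long as a camera call. They do not tell look-alikes from the thing itself.
- search_frame(camera, label): "rect" ([centre column, centre row, width, height] in pixels, round what is visible of it).
- trace(camera, label): "mask" (400x640 bool, what is visible of it) and "rect" ([centre column, centre row, width, height] in pixels, round what is visible of it).
- spot_point(camera, label): "xy" ([column, row] in pixels: a listed point, or the origin of a listed thing).
The state is a dict: "time_s": time; "joints": joint angles; "dq": joint speeds; "tau": joint torques, N m; "eef_pos": TCP position; "ee_rot": TCP orientation; "force": force on the tool from outside, world axes, zero at the start; "wrist_torque": the same for the moment, N m; "grip_width": opening from 0.0 (shut) to 1.0 (fully open); "grip_force": force on a finger pad.
Only numpy, scipy, OpenCV 4.12 (cv2) and the standard library are available. Lean on these libraries where they do the work, as an engineer would, in place of code of your own. Each camera call takes 0.05 s, during which the arm holds its last target. There are 200 camera calls.

## Task

Open the sampling port of the steel fermenting box: lift the sprung black knob on its lid to unlock it, turn it, without forcing, anticlockwise as far as it goes so that the cover swings off the guide tube, and let the knob drop home. Then take the white probe out of its wooden stand and lower its clean steel stem upright through the guide tube, never letting the probe touch the box, until the black ring on the stem is level with the mouth of the tube. Finish while holding the probe still there, upright and centred in the tube, without letting go, and leave the tin, the cup and the jar alone.

Things in the scene. Friction and masses are not known exactly. Their poses are not given: they have to be found in the camera images.
- ferment_box: fixed brushed-steel box with a flat lid, 138 (x) x 188 (y) mm (226 mm in y over the side handles), lid top 86 mm above the worktop, hollow inside with its floor 3 mm above the worktop; origin at the centre of the underside, z up. On the lid stand the guide tube (toward its -y end) and, 55 mm from it in +y, the pivot of the swing cover with the knob
- guide_mouth (a point): centre of the open top of the guide tube, 106 mm above the worktop; bore 22 mm across, outside 33 mm, tube 20 mm tall over the lid, bore straight and upright through the lid (26 mm long); at the start it is shut by the cover disc, whose top is 5 mm above the mouth
- cover (a joint): angle of the swing cover about its upright pivot, rad: 0 shut over the guide tube, 1.05 fully open (end stop), growing anticlockwise seen from above. It is locked at either end by an index pin; the pin must be lifted 7 mm or more to turn, and drops home again only within about 0.05 rad of either end. Turns easily once unlocked; do not force it while locked
- plunger (a joint): lift of the sprung knob and its index pin, m: 0 home, at most 0.014. A spring pulls it down with about 2.5 N at home and 4 N at full lift; it rides on the stop if let down part-way
- knob_grip (a point): centre of the black bar knob of the plunger, on the cover's pivot axis, about 139 mm above the worktop at home: 12 mm thick (its own x, the direction to squeeze), 36 mm long (its own y), 30 mm tall; turns with the cover and rises with the plunger. The point's axes turn with the knob: at cover angle 0 they are those of the box. The flat cover and a tail lie 20 mm and more below this point
- cover_disc (a point): centre of the top of the 35 mm round cover disc, 55 mm from the pivot axis and 111 mm above the worktop
- stand: fixed wooden stand for the probe: foot 60 mm across, 6 mm thick, carrying an upright tube 29 mm across with its rim 110 mm above the worktop, bore 14 mm; origin at the centre of the underside, z up
- probe: the loose probe, 166 mm long, about 80 g: steel stem 8 mm thick and 100 mm long, a 26 mm round collar of 6 mm, then a flat white handle; origin at the tip of the stem, z up along the stem to the handle. It stands in the stand with its collar on the rim, tip 10 mm above the worktop, and must be lifted straight up 100 mm to come free
- probe_grip (a point): centre of the probe's white handle, 136 mm above the tip: 26 mm wide (its own x), 16 mm thick (its own y, the direction to squeeze), 60 mm tall (30 mm above and below this point)
- probe_ring (a point): centre of the black ring round the stem, 45 mm above the tip; ring 11 mm across, 3 mm tall
- probe_tip (a point): centre of the lower end of the stem
- tuna_tin: bystander: low round tin, 86 mm across, 40 mm tall; origin at the centre of the underside; leave it alone
- espresso_cup: bystander: small dark cup, 65 mm across, 53 mm tall; origin at the underside; leave it alone
- honey_jar: bystander: glass jar with a black lid, 63 mm across, 94 mm tall; origin at the centre of the underside; leave it alone
There are look-alikes about, which are no part of the job. Of the things like the probe, leave any that is blue, green or orange; of the rest the larger one is meant.

How it is judged (in metres and radians):
On the way, in this order (a step that is already met when the one before it is completed fails the run):
1. the knob has been lifted clear of its lock (value of joint plunger above 0.006 m), for 0.05 s.
2. the cover is turned fully open and the knob has dropped home, with the probe still in its stand (value of joint cover above 0.9 rad and value of joint plunger below 0.003 m and z of probe_tip in the frame of stand below 0.05 m), for 0.2 s.
3. the probe is lifted out of its stand, above the guide tube's height (height (world z) of probe_tip above 0.112 m), for 0.1 s.
At the end, for the whole second after the job is handed in: Cover open (over 0.9 rad), knob home (under 3 mm); the gripper holds the probe (over 1 N), still (under 20 mm/s), upright within 0.1 rad, ring within 8 mm of the mouth's height, ring and tip within 4.5 mm of the tube's centre line; the probe touches neither box nor stand (value of joint cover above 0.9 rad and value of joint plunger below 0.003 m and horizontal distance between each of probe_tip, probe_ring and guide_mouth below 0.0045 m and z of probe_ring in the frame of guide_mouth between -0.008 and 0.008 m and angle between probe's own z axis and vertical below 0.1 rad and contact force between the fingers and probe above 1 N and contact force between probe and ferment_box below 0.3 N and contact force between probe and stand below 0.3 N and linear speed of probe below 0.02 m/s); the arm keeps its last pose, push and grip.
It fails at once if the probe touches the fermenting box, its tube, cover or knob (contact force between probe and ferment_box above 0.5 N).
It fails at once if the tin, the cup or the jar is disturbed (distance of any of tuna_tin, espresso_cup, honey_jar from where it was at the start of the episode above 0.02 m).
It fails at once if the cover is forced round with its knob not lifted (value of joint cover between 0.2 and 0.85 rad and value of joint plunger below 0.005 m).
It also fails if it takes over 58 s, if anything falls off the work surface, if the arm or the gripper's body presses on something with over 40 N, if the wrist force passes 120 N, or if a joint passes its speed limit or range.

## Working session

There is one attempt and no reset: what is moved stays moved. The work goes in short steps, Python scripts to look and compute and a tool call to move; the robot and the scene stay as the last step left them, time stands still between calls to the robot, and variables do not carry over. Pictures are saved under pics/ and viewed, at most 11 in all, crops included, and the job is handed in when it is done.

Besides the shell and the picture viewer there is one more tool, called as name(argument=value, ...) on one line, values as JSON. step_arm: Moves the arm, as the interface text tells. Its arguments: {"type":"object","properties":{"commands":{"type":"string"},"newtons":{"type":"number"}},"required":["commands"]}

```bash
mkdir -p pics
cat > h.py <<'E'
from rig import *
import numpy as np, cv2
from scipy.spatial.transform import Rotation as R
def save(n,f,crop=None,s=1):
    im=capture(n)
    if crop: a,b,c,d=crop; im=im[b:d,a:c]
    im=cv2.resize(im,None,fx=s,fy=s,interpolation=cv2.INTER_CUBIC)
    cv2.imwrite('pics/'+f,im[...,::-1].copy())
def ray(n,p):
    m=camera_model(n); K=np.array(m['mtx']);Rm=np.array(m['rotation'])
    if Rm.shape!=(3,3): Rm=R.from_quat(np.roll(Rm,-1)).as_matrix()
    d=Rm@np.linalg.solve(K,[p[0],p[1],1.]); return np.array(m['eye'],float),d/np.linalg.norm(d)
def atz(n,p,z):
    e,d=ray(n,p); return e+d*(z-e[2])/d[2]
def tri(p,q):
    e,d=ray('scene',p); f,g=ray('top',q)
    s=np.linalg.lstsq(np.c_[d,-g],f-e,rcond=None)[0]; a,b=e+s[0]*d,f+s[1]*g
    return (a+b)/2,np.linalg.norm(a-b)
E
python3 - <<'E'
from h import *
save('scene','s0.png');save('top','t0.png')
for c in('scene','top'):
    m=camera_model(c);print(c,m)
    for l in ['knob_grip','cover_disc','probe_grip','probe_ring','probe','stand','ferment_box','guide_mouth']:
        print(c,l,[(np.round(d['xy']).tolist(),round(d['score'],2)) for d in spot_point(c,l)][:4])
print(sense())
E
```

```text
scene {'mtx': array([[513.3836295 ,   0.        , 325.02042765],
       [  0.        , 513.3836295 , 185.86469431],
       [  0.        ,   0.        ,   1.        ]]), 'eye': array([-207.29428383,  437.46148423,  593.8934155 ]), 'rotation': array([ 0.23212775, -0.3781103 ,  0.76720805, -0.46318584])}
scene knob_grip []
scene cover_disc []
scene probe_grip [([239.0, 257.0], 0.94), ([224.0, 208.0], 0.8), ([299.0, 187.0], 0.74), ([304.0, 257.0], 0.72)]
scene probe_ring [([243.0, 284.0], 0.9), ([300.0, 232.0], 0.87), ([228.0, 253.0], 0.57), ([308.0, 289.0], 0.55)]
scene probe [([298.0, 246.0], 0.88), ([242.0, 301.0], 0.73), ([232.0, 270.0], 0.71), ([308.0, 304.0], 0.61)]
scene stand [([282.0, 278.0], 0.56)]
scene ferment_box []
scene guide_mouth [([405.0, 174.0], 0.89)]
top {'mtx': array([[466.71605964,   0.        , 315.50501466],
       [  0.        , 466.71605964, 199.51017942],
       [  0.        ,   0.        ,   1.        ]]), 'eye': array([ 311.52932167,  -90.39123622, 1059.65974153]), 'rotation': array([ 0.08397352, -0.69440843,  0.7090927 , -0.08906696])}
top knob_grip [([387.
[... 516 characters left out ...]
 'joints': array([-1.41339889e+00,  3.12906006e-01,  1.49768940e+00, -2.26728931e-05,
        1.33101782e+00, -2.23398134e-01]), 'dq': array([ 4.14656218e-04, -3.10466073e-06,  2.47910435e-04, -3.85231084e-04,
        1.07449110e-03,  3.11558587e-04]), 'tau': array([ 1.75222976e-03, -4.12157428e+01, -2.59894878e+01, -1.07363728e-04,
        4.56349608e-04,  7.53910854e-06]), 'eef_pos': array([ 195.10644953, -487.40485128,  248.29509649]), 'ee_rot': array([-1.06451336e-05,  9.81928523e-01,  1.89252149e-01, -1.06666681e-05]), 'force': array([0.18488385, 1.1773343 , 0.45987254]), 'wrist_torque': array([-0.03921242, -0.0563609 , -0.07443578]), 'grip_force': 0.0, 'grip_width': 1.0015920111112258}
```

View pics/s0.png

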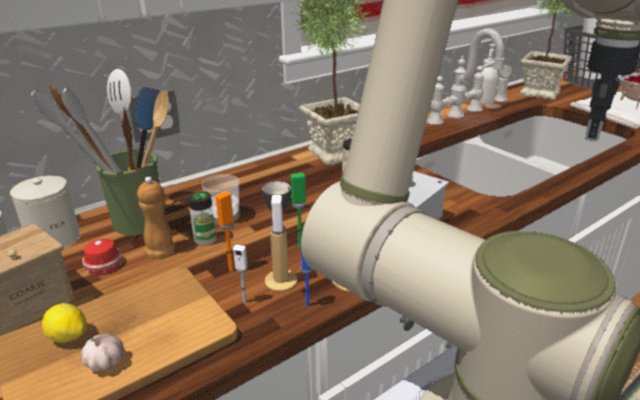

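View pics/t0.png

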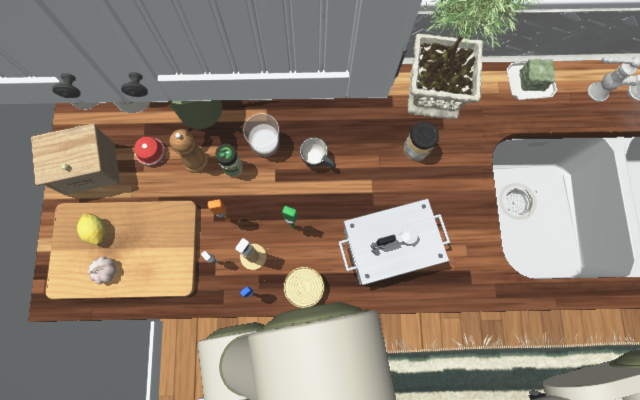

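Candidates for the probe, by top-view pixel:
- (245,247): white, in the wooden stand.
- (207,257): small white one.
- (216,205): orange.
- (290,214): green.
- (246,292): blue.

I choose the white one in the stand at (245,247), which is the larger of the two white ones. The box is at (397,242), its knob at about (385,242) and its disc at (411,238).

Run:
```python
from h import *
im=cv2.imread('pics/t0.png')
a=cv2.resize(im[195:290,335:455],None,fx=5,fy=5,interpolation=cv2.INTER_CUBIC)
b=cv2.resize(im[230:277,195:275],None,fx=7,fy=7,interpolation=cv2.INTER_CUBIC)
cv2.imwrite('pics/ta.png',a)
sc=cv2.imread('pics/s0.png')[180:300,225:325]
c=cv2.resize(sc,None,fx=3.3,fy=3.3,interpolation=cv2.INTER_CUBIC)
h=max(b.shape[0],c.shape[0]); pad=lambda q:cv2.copyMakeBorder(q,0,h-q.shape[0],0,0,0)
o=np.hstack([pad(b),pad(c)]);o=o[:, :]
cv2.imwrite('pics/tb.png',cv2.resize(o,None,fx=.85,fy=.85)); print(o.shape)
print(atz('top',(386,242),154),atz('top',(411,238),111),atz('top',(245,244),176))
for l in('knob_grip','stand','probe_grip'):
  for d in trace('top',l)[:4]:
    r=cv2.minAreaRect(np.argwhere(d['mask'])[:,::-1].astype(np.float32)); print(l,round(d['score'],2),r)
```

```text
(396, 890, 3)
[ 449.68889543 -235.54294175  154.        ] [ 463.45728356 -294.31684049  111.        ] [448.0801975   36.94572197 176.        ]
knob_grip 0.65 ((383.5882873535156, 240.8529510498047), (8.731282234191895, 22.55581283569336), 75.96376037597656)
knob_grip 0.56 ((244.25, 248.25003051757812), (16.26345443725586, 14.142135620117188), 45.0)
stand 0.76 ((254.5358428955078, 258.1754455566406), (22.97463607788086, 26.353260040283203), 47.48955535888672)
stand 0.38 ((244.5, 248.00003051757812), (16.26345443725586, 13.435027122497559), 45.0)
probe_grip 0.75 ((288.3500061035156, 215.94998168945312), (15.178932189941406, 17.392526626586914), 18.434947967529297)
probe_grip 0.68 ((219.23074340820312, 210.8461151123047), (24.961509704589844, 12.75810432434082), 56.3099365234375)
probe_grip 0.65 ((244.25001525878906, 248.25001525878906), (16.26345443725586, 12.727922439575195), 45.0)
probe_grip 0.49 ((247.0, 292.0), (10.0, 12.0), 90.0)
```

View pics/ta.png

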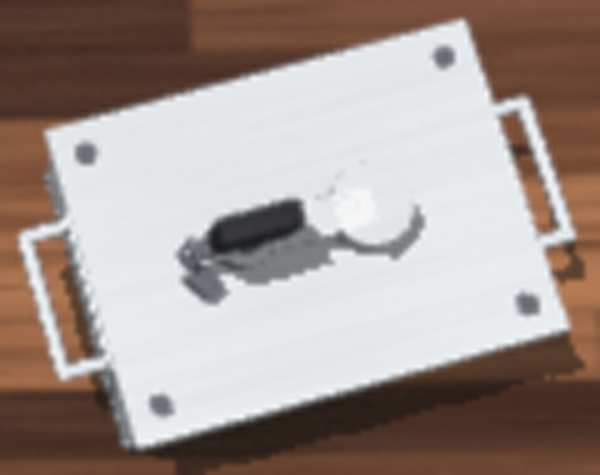

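View pics/tb.png

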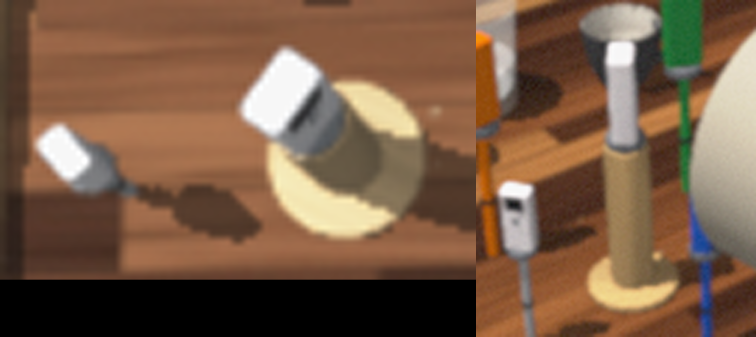

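The box crop shows the knob bar in line with the disc: bar centre about (386,240), disc about (411,238). The second crop confirms the white probe in the stand is the larger one. Its top face is centred at about (243,245), with its wide side running up-right to down-left.

Run:
```python
from h import *
A=lambda u,v,z:atz('top',(335+(u+.5)/5-.5,195+(v+.5)/5-.5),z)
B=lambda u,v,z:atz('top',(195+(u+.5)/5.95-.5,230+(v+.5)/5.95-.5),z)
c=[A(*p,86) for p in((45,130),(465,20),(568,328),(130,450))]
ctr=np.mean(c,0); y=(c[0]-c[1])+(c[3]-c[2]); yaw=np.arctan2(y[1],y[0])-np.pi/2
x=c[0]-c[3]; print('lens',[np.linalg.norm(c[i]-c[i-1]).round(1) for i in range(4)],ctr,'yaw',yaw,np.arctan2(x[1],x[0]))
k=A(256,227,154);d=A(381,213,111);print('knob',k,'disc',d,np.linalg.norm((k-d)[:2]),np.arctan2(*(k-d)[1::-1])-np.pi/2)
yv=np.array([-np.sin(yaw),np.cos(yaw)]);xv=np.array([yv[1],-yv[0]])
for p in(k,d): print('in box',(p-ctr)[:2]@xv,(p-ctr)[:2]@yv)
q=[B(*p,176) for p in((285,47),(323,77),(287,130),(240,105))];print('probe',np.mean(q,0))
w=(q[0]-q[3])+(q[1]-q[2]);t=(q[0]-q[1])+(q[3]-q[2]);print('wide',np.arctan2(w[1],w[0]),np.linalg.norm(w)/2,'thick',np.arctan2(t[1],t[0]),np.linalg.norm(t)/2)
print('stand foot',B(347,160,6))
e=lambda:0
Rt=R.from_quat(np.roll(sense()['ee_rot'],-1)).as_matrix();print(Rt)
```

```text
lens [np.float64(138.2), np.float64(188.1), np.float64(137.1), np.float64(190.7)] [ 463.03590398 -265.86678383   86.        ] yaw 0.24214972327168027 0.21980051019149716
knob [ 453.64264147 -235.38076969  154.        ] disc [ 465.1248759  -294.02369911  111.        ] 59.75646306962563 0.19335301587110343
in box -1.8089646746630683 31.848988773753867
in box -4.723726264748738 -27.836344797103337
probe [446.93374303  42.10668536 176.        ]
wide -0.6227650316690403 21.693310877799757 thick 0.9829956576648118 16.500887264303778
stand foot [445.61694889  43.19169241   6.        ]
[[ 9.28371412e-01  3.71653766e-01  1.24923522e-05]
 [ 3.71653766e-01 -9.28371412e-01 -1.36614646e-05]
 [ 6.52020788e-06  1.73257429e-05 -1.00000000e+00]]
```

step_arm(commands="0.6 33.4 -13.7 4.8 0 0 -1.42;0.6 33.4 -13.7 4.8 0 0 -1.42;0.6 33.4 -13.7 4.8 0 0 -1.42;0.6 33.4 -13.7 4.8 0 0 -1.42;0.6 33.4 -13.7 4.8 0 0 -1.42;0.6 33.4 -13.7 4.8 0 0 -1.42;0.6 33.4 -13.7 4.8 0 0 -1.42;0.6 33.4 -13.7 4.8 0 0 -1.42;0.6 33.4 -13.7 4.8 0 0 -1.42;0.6 33.4 -13.7 4.8 0 0 -1.42;0.6 33.4 -13.7 4.8 0 0 -1.42;0.6 33.4 -13.7 4.8 0 0 -1.42;0.6 33.4 -13.7 4.8 0 0 -1.42;0.6 33.4 -13.7 4.8 0 0 -1.42")

```text
time_s: 2.22
eef_pos: [454.3, -236.1, 200.3]
ee_rot: [0.0, 0.622, 0.783, 0.0]
force: [-0.9, 0.2, 0.5]
grip_width: 0.605
grip_force: 0.0
```

Run:
```python
from h import *
save('scene','s1.png',(280,80,480,280),2.9)
save('top','t1.png',(330,180,470,290),4)
a=cv2.imread('pics/s1.png');b=cv2.imread('pics/t1.png')
b=cv2.resize(b,None,fx=.75,fy=.75);a=cv2.resize(a,(375,375));b=cv2.copyMakeBorder(b,0,375-b.shape[0],0,0,0)
cv2.imwrite('pics/c1.png',np.hstack([a,b]))
```

```text
(no output)
```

View pics/c1.png

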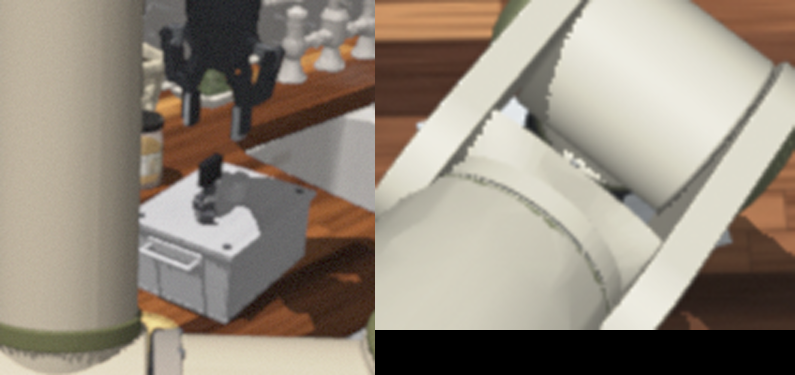

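The scene crop shows the knob under the open fingers at about scene pixel (391,172). I'll check it against my estimate.

Run:
```python
from h import *
print(atz('scene',(391.3,171.5),140))
print([(d['xy'],d['score']) for d in spot_point('scene','knob_grip')])
for d in spot_point('scene','knob_grip')[:1]: print(atz('scene',d['xy'],139), tri(d['xy'],(386.2,240.4)))
```

```text
[ 452.58182634 -230.09063435  140.        ]
[([391.2, 169.8], 0.55)]
[ 459.87113085 -236.88709963  139.        ] (array([ 456.5903985 , -236.76417544,  140.15534499]), np.float64(4.491542299311246))
```

step_arm(commands="0.6 0 0 2.5 0 0 0;0.6 0 0 4.5 0 0 0;0.6 0 0 5.9 0 0 0;0.6 0 0 5.9 0 0 0;0.05 0 0 5.9 0 0 0;0.05 0 0 5.9 0 0 0;0.05 0 0 5.9 0 0 0;0.05 0 0 5.9 0 0 0;0.05 0 0 5.9 0 0 0;0.05 0 0 5.9 0 0 0;0.05 0 0 5.9 0 0 0;0.05 0 0 5.9 0 0 0", newtons=30)

```text
time_s: 3.42
eef_pos: [456.2, -236.1, 142.7]
ee_rot: [0.003, 0.621, 0.784, 0.001]
force: [10.1, 3.0, -0.4]
grip_width: 0.135
grip_force: 34.4
```

step_arm(commands="0.05 0 0.2 0 0 0 0;0.05 0 0.2 0 0 0 0;0.05 0 0.2 -0.4 0 0 0;0.05 0 0.2 -0.8 0 0 0;0.05 0 0.2 -1.1 0 0 0;0.05 0 0.2 -1.2 0 0 0;0.05 0 0.2 -1.2 0 0 0")

```text
time_s: 4.0
eef_pos: [456.6, -235.9, 153.7]
ee_rot: [0.001, 0.621, 0.784, 0.0]
force: [4.9, -1.8, -4.2]
grip_width: 0.134
grip_force: 33.8
```

step_arm(commands="0.05 0 0.05 0 0 0 -0.1;0.05 0 0.05 0 0 0 -0.2;0.05 0 0.05 0 0 0 -0.3;0.05 0 0.05 0 0 0 -0.4;0.05 0 0.05 0 0 0 -0.5;0.05 0 0.05 0 0 0 -0.5")

```text
time_s: 4.5
eef_pos: [456.6, -236.0, 153.4]
ee_rot: [0.0, 0.407, 0.914, -0.0]
force: [2.4, -4.2, -4.6]
grip_width: 0.134
grip_force: 33.4
```

step_arm(commands="0.05 0 0 0 0 0 -0.1;0.05 0 0 0 0 0 -0.2;0.05 0 0 0 0 0 -0.3;0.05 0 0 0 0 0 -0.4;0.05 0 0 0 0 0 -0.5;0.05 0 0 0 0 0 -0.55;0.05 0 0 0 0 0 -0.57;0.05 0 0 0 0 0 -0.57")

```text
time_s: 5.17
eef_pos: [456.6, -236.1, 153.4]
ee_rot: [0.0, 0.137, 0.991, -0.0]
force: [2.7, -5.2, -4.7]
grip_width: 0.132
grip_force: 33.4
```

```bash
python3 -c "
from h import *
s=sense();print(s['wrist_torque'],s['force'],s['ee_rot'],2*np.arctan2(s['ee_rot'][2],s['ee_rot'][1]))"
```

```text
[-0.96090421 -0.48797511 -0.09755841] [ 2.68730238 -5.1671242  -4.74985653] [ 1.74244040e-04  1.36515149e-01  9.90637843e-01 -4.98646531e-04] 2.867707076241744
```

step_arm(commands="0.05 0 0 0 0 0 -0.03;0.05 0 0 0 0 0 -0.05;0.05 0 0 0.5 0 0 -0.05;0.05 0 0 0.9 0 0 -0.05;0.05 0 0 1.2 0 0 -0.05;0.05 0 0 1.3 0 0 -0.05;0.05 0 0 1.3 0 0 -0.05")

```text
time_s: 5.75
eef_pos: [457.1, -236.1, 142.4]
ee_rot: [0.001, 0.112, 0.994, -0.001]
force: [-3.5, -0.6, 17.7]
grip_width: 0.134
grip_force: 49.9
```

```bash
python3 -c "
from h import *
s=sense();print(s['wrist_torque'],s['force'],s['ee_rot'],2*np.arctan2(s['ee_rot'][2],s['ee_rot'][1]))"
```

```text
[-0.0794692   0.61314955 -0.84610344] [-3.4902351  -0.551405   17.67243074] [ 1.05619286e-03  1.12288886e-01  9.93674732e-01 -7.86379144e-04] 2.9165400444534213
```

step_arm(commands="0.05 0 0 -0.1 0 0 0.03;0.6 0 0 -0.1 0 0 0.03;0.6 0 0 -0.1 0 0 0.03;0.6 0 0 -0.1 0 0 0.03;0.6 0 0 -0.1 0 0 0.03;0.6 0 0 -3 0 0 0.03;0.6 0 0 -6 0 0 0.03;0.6 0 0 -10 0 0 0.03;0.6 0 0 -13 0 0 0.03;0.6 0 0 -13 0 0 0.03")

```text
time_s: 6.58
eef_pos: [458.0, -236.4, 276.1]
ee_rot: [0.004, 0.125, 0.992, -0.003]
force: [-0.6, 0.2, 0.7]
grip_width: 0.597
grip_force: 0.0
```

step_arm(commands="0.6 7.9 26.7 0 0 0 0.36;0.6 7.9 26.7 0 0 0 0.36;0.6 7.9 26.7 0 0 0 0.36;0.6 7.9 26.7 0 0 0 0.36;0.6 7.9 26.7 0 0 0 0.36;0.6 7.9 26.7 0 0 0 0.36;0.6 7.9 26.7 0 0 0 0.36;0.6 7.9 26.7 0 0 0 0.36;0.6 7.9 26.7 0 0 0 0.36;0.6 7.9 26.7 0 0 0 0.36")

```text
time_s: 7.42
eef_pos: [446.4, 42.4, 269.8]
ee_rot: [-0.0, 0.301, 0.954, -0.0]
force: [-0.8, 0.8, -0.6]
grip_width: 0.6
grip_force: 0.0
```

Run:
```python
from h import *
save('scene','s2.png',(220,170,340,310),3)
save('top','t2.png',(335,195,455,290),4)
a=cv2.imread('pics/s2.png');b=cv2.imread('pics/t2.png')
h=max(a.shape[0],b.shape[0]);p=lambda q:cv2.copyMakeBorder(q,0,h-q.shape[0],0,0,0)
o=np.hstack([p(a),p(b)]);print(o.shape);cv2.imwrite('pics/c2.png',o[:, :800] if o.shape[1]>800 else o)
cv2.imwrite('pics/c2.png',cv2.resize(o,(795,int(o.shape[0]*795/o.shape[1]))))
for c,l in(('top','guide_mouth'),('scene','guide_mouth'),('scene','probe_grip'),('top','cover_disc')):
    print(c,l,[(d['xy'],d['score']) for d in spot_point(c,l)][:4])
print(sense()['eef_pos'])
```

```text
(420, 840, 3)
top guide_mouth [([410.3, 239.3], 0.92)]
scene guide_mouth [([403.3, 173.1], 0.72)]
scene probe_grip [([226.9, 211.6], 0.85), ([242.1, 258.0], 0.75)]
top cover_disc [([390.2, 216.3], 0.66), ([386.7, 248.2], 0.51)]
[446.52436415  41.97055869 270.19202959]
```

View pics/c2.png

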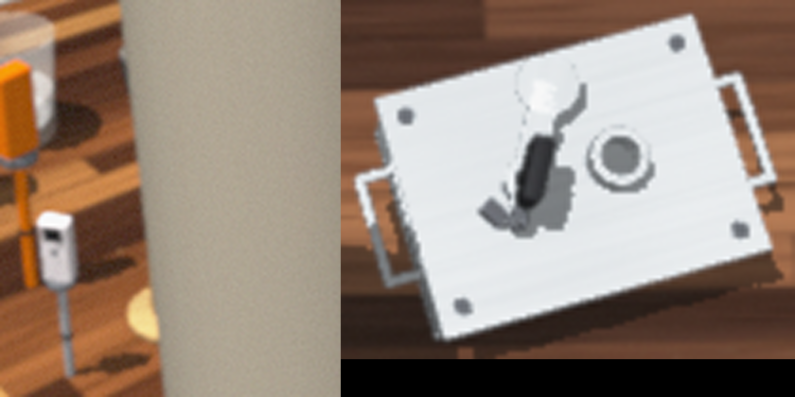

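The top crop shows the cover swung up and away from the tube, with the open mouth at about (409,236). The probe itself is hidden by the arm in the scene view. I'll fit the mouth from the top picture.

Run:
```python
from h import *
im=cv2.imread('pics/t2.png',0) # x4, offset 335,195
x0,y0=250,115; c=im[y0:215,x0:345]
for t in(120,140,160,180):
    m=(c<t).astype(np.uint8); n,l,s,ce=cv2.connectedComponentsWithStats(m)
    k=l[164-y0,296-x0]
    if k==0: continue
    cc=max(cv2.findContours((l==k).astype(np.uint8),0,1)[0],key=len); e=cv2.fitEllipse(cc)
    p=(335+(e[0][0]+x0+.5)/4-.5,195+(e[0][1]+y0+.5)/4-.5)
    print(t,s[k],np.round(p,2),np.array(e[1])/4,atz('top',p,106)[:2].round(1))
# expected px of the predicted mouth & knob
m=camera_model('top')
Rm=R.from_quat(np.roll(m['rotation'],-1)).as_matrix()
for P in([469.3,-289.8,106],[456.8,-236.2,154],[446.3,42.6,176]):
    q=m['mtx']@(Rm.T@(np.array(P)-m['eye']));print(P,q[:2]/q[2])
```

```text
140 [  28   30   36   38 1140] [408.51 235.5 ] [9.11439037 9.50560284] [ 469.6 -290.6]
160 [  26   30   40   39 1271] [408.52 235.57] [ 9.63745499 10.03743172] [ 469.4 -290.6]
180 [  25   29   42   42 1392] [408.53 235.59] [10.0902338  10.51879215] [ 469.4 -290.6]
[469.3, -289.8, 106] [408.12904791 235.64248862]
[456.8, -236.2, 154] [386.12358266 238.39592472]
[446.3, 42.6, 176] [242.01242741 244.98976795]
```

step_arm(commands="0.6 0 0 4 0 0 0;0.6 0 0 8 0 0 0;0.6 0 0 11 0 0 0;0.6 0 0 12.4 0 0 0;0.6 0 0 12.4 0 0 0;0.1 0 0 12.4 0 0 0;0.1 0 0 12.4 0 0 0;0.1 0 0 12.4 0 0 0;0.1 0 0 12.4 0 0 0;0.1 0 0 12.4 0 0 0;0.1 0 0 12.4 0 0 0;0.1 0 0 12.4 0 0 0", newtons=40)

```text
time_s: 8.72
eef_pos: [447.3, 42.8, 147.5]
ee_rot: [0.002, 0.301, 0.954, 0.0]
force: [0.6, 2.6, 6.6]
grip_width: 0.182
grip_force: 41.9
```

step_arm(commands="0.1 0 0 -1 0 0 0;0.1 0 0 -2.5 0 0 0;0.1 0 0 -5 0 0 0;0.1 0 0 -7.5 0 0 0;0.1 0 0 -10 0 0 0;0.1 0 0 -13 0 0 0;0.1 0 0 -16 0 0 0;0.1 0 0 -18 0 0 0;0.1 0 0 -18 0 0 0;0.1 0 0 -18 0 0 0")

```text
time_s: 9.55
eef_pos: [446.4, 42.7, 326.6]
ee_rot: [0.001, 0.301, 0.954, -0.0]
force: [-0.6, 0.7, -1.5]
grip_width: 0.183
grip_force: 41.0
```

step_arm(commands="0.1 -2 -2.5 0 0 0 0;0.1 -4.5 -5.6 0 0 0 0;0.1 -7 -8.6 0 0 0 0;0.1 -9.5 -11.7 0 0 0 0;0.1 -12 -14.8 0 0 0 0;0.1 -14.5 -17.9 0 0 0 0;0.1 -17 -21 0 0 0 0;0.1 -19 -23.5 0 0 0 0;0.1 -20.3 -25 0 0 0 0;0.1 -21 -25.9 0 0 0 0;0.1 -21 -25.9 0 0 0 0;0.1 -21 -25.9 0 0 0 0;0.1 -21 -25.9 0 0 0 0;0.1 -21 -25.9 0 0 0 0")

```text
time_s: 10.72
eef_pos: [470.1, -288.5, 326.5]
ee_rot: [0.0, 0.3, 0.954, 0.0]
force: [0.1, -0.1, -0.5]
grip_width: 0.183
grip_force: 41.0
```

Run:
```python
from h import *
save('scene','s3.png')
a=cv2.imread('pics/s3.png')
cv2.imwrite('pics/c3.png',cv2.resize(a[30:210,330:480],None,fx=3.3,fy=3.3,interpolation=cv2.INTER_CUBIC))
for l in('probe_tip','probe_ring','probe_grip','guide_mouth'):
    print(l,[(d['xy'],d['score']) for d in spot_point('scene',l)][:4])
s=sense();print(s['eef_pos'],s['ee_rot'])
m=camera_model('scene');Rm=R.from_quat(np.roll(m['rotation'],-1)).as_matrix()
x,y,z=s['eef_pos']; 
for n,P in(('grip',[x,y,z]),('ring',[x,y,z-91]),('tip',[x,y,z-136]),('mouth',[469.4,-290.4,106])):
    q=m['mtx']@(Rm.T@(np.array(P)-m['eye']));print(n,q[:2]/q[2],q[2])
```

```text
probe_tip [([232.7, 270.6], 0.9), ([407.7, 139.1], 0.86)]
probe_ring [([244.7, 287.0], 0.88), ([405.2, 117.2], 0.74), ([228.5, 249.7], 0.66)]
probe_grip [([224.1, 210.8], 0.83), ([239.9, 256.5], 0.74), ([412.2, 75.5], 0.6), ([407.8, 140.1], 0.41)]
guide_mouth [([405.5, 173.6], 0.56)]
[ 469.99955798 -289.40389807  326.44764749] [ 8.59312025e-05  3.00376006e-01  9.53820867e-01 -3.97457294e-05]
grip [412.51502992  73.26727477] 991.3467200145338
ring [409.21407381 117.92146305] 1033.4934760600465
tip [407.67925291 138.68398747] 1054.3352785001352
mouth [405.49142744 175.48142671] 1093.5568402285992
```

View pics/c3.png

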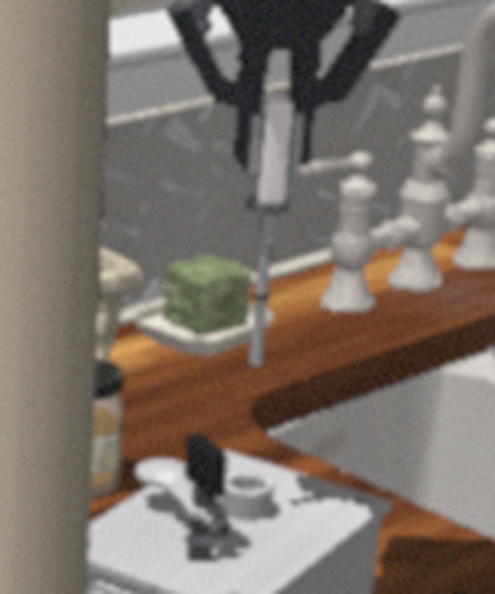

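The scene crop shows the probe upright in the fingers: tip at about (408,140), ring at about (409,119), mouth at about (405.5,177). The columns agree with the prediction. The offset along the handle's width lies along the line of sight here, so I'll turn the hand 90° and measure it.

step_arm(commands="0.1 0 0 0 0 0 0.1;0.1 0 0 0 0 0 0.2;0.1 0 0 0 0 0 0.3;0.1 0 0 0 0 0 0.4;0.1 0 0 0 0 0 0.5;0.1 0 0 0 0 0 0.6;0.1 0 0 0 0 0 0.7;0.1 0 0 0 0 0 0.8;0.1 0 0 0 0 0 0.9;0.1 0 0 0 0 0 1.0;0.1 0 0 0 0 0 1.1;0.1 0 0 0 0 0 1.2;0.1 0 0 0 0 0 1.3;0.1 0 0 0 0 0 1.4;0.1 0 0 0 0 0 1.5;0.1 0 0 0 0 0 1.57;0.1 0 0 0 0 0 1.57;0.1 0 0 0 0 0 1.57;0.1 0 0 0 0 0 1.57")

```text
time_s: 12.55
eef_pos: [469.9, -289.8, 326.3]
ee_rot: [0.0, 0.886, 0.463, 0.0]
force: [0.2, 0.2, -0.6]
grip_width: 0.179
grip_force: 40.9
```

Run:
```python
from h import *
save('scene','s4.png')
a=cv2.imread('pics/s4.png')
cv2.imwrite('pics/c4.png',cv2.resize(a[50:190,360:460],None,fx=4.2,fy=4.2,interpolation=cv2.INTER_CUBIC))
for l in('probe_tip','probe_ring','probe_grip'):
    print(l,[(d['xy'],d['score']) for d in spot_point('scene',l) if d['xy'][0]>350])
s=sense();print(s['eef_pos'],s['ee_rot'])
m=camera_model('scene');Rm=R.from_quat(np.roll(m['rotation'],-1)).as_matrix()
x,y,z=s['eef_pos']; 
for n,P in(('grip',[x,y,z]),('ring',[x,y,z-92]),('tip',[x,y,z-137]),('mouth',[469.4,-290.4,106])):
    q=m['mtx']@(Rm.T@(np.array(P)-m['eye']));print(n,q[:2]/q[2],q[2])
```

```text
probe_tip [([406.0, 139.7], 0.57)]
probe_ring [([405.4, 121.3], 0.82)]
probe_grip [([411.2, 73.5], 0.83), ([391.2, 170.7], 0.42)]
[ 469.92950912 -289.86201312  326.29891977] [-7.81826697e-07  8.86628840e-01  4.62481675e-01  3.55340643e-06]
grip [412.70273655  73.3112096 ] 991.61129135072
ring [409.36012091 118.42252724] 1034.221198561568
tip [407.8234736  139.16083279] 1055.0630010016566
mouth [405.49142744 175.48142671] 1093.5568402285992
```

View pics/c4.png

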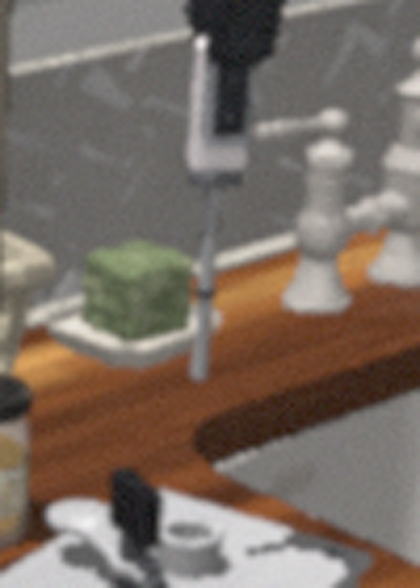

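The crop shows the tip at about (407.3,140), the ring at about (408.2,120) and the mouth at about (405.3,176). The stem is slightly left of the prediction, so I'll measure it at sub-pixel level.

Run:
```python
from h import *
m=camera_model('scene');Rm=R.from_quat(np.roll(m['rotation'],-1)).as_matrix();K=m['mtx']
pr=lambda P:(lambda q:q[:2]/q[2])(K@(Rm.T@(np.array(P)-m['eye'])))
right=Rm[:,0]; print('cam right',right)
for f,(x,y,z) in(('s3',(470.0,-289.4,326.4)),('s4',(469.9,-289.8,326.3))):
    a=cv2.imread(f'pics/{f}.png').astype(float); u0=400
    sat=a[:,:,2]-a[:,:,0]   # red-blue: wood high, steel low
    A=pr([x,y,z-92]);B=pr([x,y,z-137]);out=[]
    for r in range(125,138):
        p=sat[r,u0:u0+17]; bg=np.median(p); w=np.clip(bg-15-p,0,None)
        if w.sum()<20: continue
        c=u0+(w*np.arange(17)).sum()/w.sum(); pc=A[0]+(B[0]-A[0])*(r-A[1])/(B[1]-A[1]); out.append((r,round(c,2),round(c-pc,2)))
    print(f,out,np.median([o[2] for o in out]))
    # rim centre columns: grey/dark bore?
```

```text
cam right [-0.60629862 -0.7952151  -0.00590988]
s3 [(134, np.float64(406.33), np.float64(-1.69)), (135, np.float64(407.03), np.float64(-0.92)), (136, np.float64(407.25), np.float64(-0.63)), (137, np.float64(407.25), np.float64(-0.55))] -0.775
s4 [(134, np.float64(406.05), np.float64(-2.14)), (135, np.float64(406.8), np.float64(-1.32)), (136, np.float64(407.03), np.float64(-1.02)), (137, np.float64(406.96), np.float64(-1.02))] -1.17
```

step_arm(commands="0.1 -0.17 0 2 0 0 0;0.1 -0.17 0 4 0 0 0;0.1 -0.17 0 5.7 0 0 0;0.1 -0.17 0 6.7 0 0 0;0.1 -0.17 0 6.7 0 0 0;0.1 -0.17 0 6.7 0 0 0;0.1 -0.17 0 6.7 0 0 0;0.1 -0.17 0 6.7 0 0 0")

```text
time_s: 13.42
eef_pos: [469.3, -291.5, 260.5]
ee_rot: [0.001, 0.887, 0.462, 0.0]
force: [-0.1, -0.0, -0.7]
grip_width: 0.184
grip_force: 41.0
```

Run:
```python
from h import *
save('scene','s5.png')
a=cv2.imread('pics/s5.png')
cv2.imwrite('pics/c5.png',cv2.resize(a[120:200,360:450],None,fx=7,fy=7,interpolation=cv2.INTER_CUBIC))
s=sense();print(s['eef_pos'],s['ee_rot'])
m=camera_model('scene');Rm=R.from_quat(np.roll(m['rotation'],-1)).as_matrix()
x,y,z=s['eef_pos']
for n,P in(('ring',[x,y,z-92.5]),('tip',[x,y,z-137.5]),('mouth',[469.4,-290.4,106])):
    q=m['mtx']@(Rm.T@(np.array(P)-m['eye']));q=q[:2]/q[2];print(n,q,(q+.5-[360,120])*7-.5)
```

```text
[ 469.1954785  -291.4827368   260.26420793] [8.17512884e-04 8.86792207e-01 4.62167539e-01 2.80869170e-04]
ring [407.91802014 148.71670599] [338.42614098 204.01694192]
tip [406.45313014 168.27875402] [328.17191097 340.95127813]
mouth [405.49142744 175.48142671] [321.43999205 391.36998698]
```

View pics/c5.png

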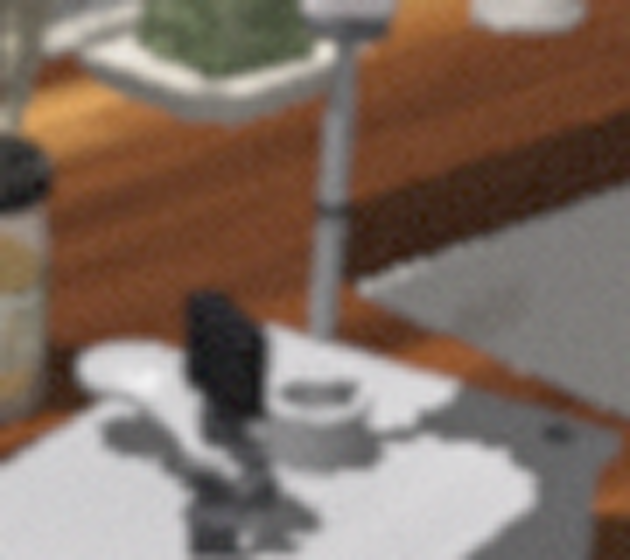

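The crop shows the tip at about pixel (405.5,168), just above and behind the mouth at about (405.5,175). The stem is about 1 mm to the left, so I shift by that much and lower it slowly.

step_arm(commands="0.1 -0.12 0 0 0 0 0;0.1 -0.12 0 0 0 0 0;0.1 -0.12 0 0 0 0 0;0.1 -0.12 0 0.6 0 0 0;0.1 -0.12 0 1.2 0 0 0;0.1 -0.12 0 1.8 0 0 0;0.1 -0.12 0 2.4 0 0 0;0.1 -0.12 0 3 0 0 0;0.1 -0.12 0 3 0 0 0;0.1 -0.12 0 3 0 0 0")

```text
time_s: 14.3
eef_pos: [468.2, -292.2, 228.9]
ee_rot: [-0.0, 0.887, 0.462, -0.0]
force: [0.1, -0.3, -1.2]
grip_width: 0.184
grip_force: 41.0
```

Run:
```python
from h import *
save('scene','s6.png')
a=cv2.imread('pics/s6.png')
cv2.imwrite('pics/c6.png',cv2.resize(a[130:200,370:440],None,fx=8,fy=8,interpolation=cv2.INTER_CUBIC))
s=sense();print(s['eef_pos'],s['ee_rot'],s['force'])
```

```text
[ 468.31518964 -292.28390971  229.34188047] [3.57187101e-05 8.86805061e-01 4.62143682e-01 1.21486509e-05] [-1.02494889 -1.32336495 -0.47380025]
```

View pics/c6.png

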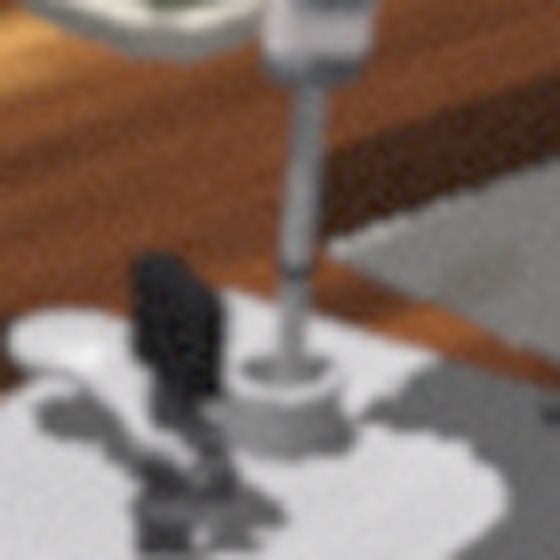

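The crop shows the stem inside the bore and clear of the rim: stem at about crop column 291, bore centre at about 286, roughly 1 mm off. I move back 0.6 mm and lower the last 30 mm.

step_arm(commands="0.1 0.06 0 0 0 0 0;0.1 0.06 0 0.5 0 0 0;0.1 0.06 0 1 0 0 0;0.1 0.06 0 1.5 0 0 0;0.1 0.06 0 2 0 0 0;0.1 0.06 0 2.5 0 0 0;0.1 0.06 0 3 0 0 0;0.1 0.06 0 3 0 0 0;0.1 0.06 0 3 0 0 0;0.1 0.06 0 3 0 0 0;0.1 0.06 0 3 0 0 0")

```text
time_s: 15.27
eef_pos: [468.7, -291.8, 199.6]
ee_rot: [0.0, 0.887, 0.462, 0.0]
force: [-0.3, -0.2, -0.7]
grip_width: 0.183
grip_force: 41.0
```

Run:
```python
from h import *
save('scene','s7.png')
a=cv2.imread('pics/s7.png')
cv2.imwrite('pics/c7.png',cv2.resize(a[140:200,375:435],None,fx=9,fy=9,interpolation=cv2.INTER_CUBIC))
s=sense();print(s['eef_pos'],s['ee_rot'],s['force'])
```

```text
[ 468.70381292 -291.8538738   199.59124015] [2.95931378e-04 8.86807390e-01 4.62139108e-01 1.02539531e-04] [ 0.56092652 -0.46662276  0.0358008 ]
```

View pics/c7.png

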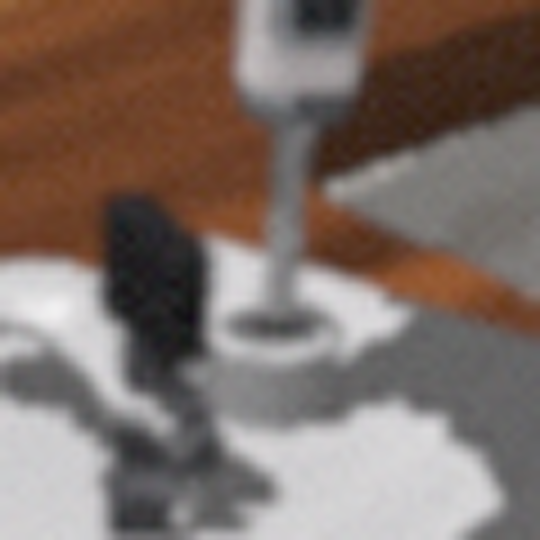

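step_arm(commands="0.1 0 -0.07 0 0 0 0;0.1 0 -0.07 0 0 0 0;0.1 0 -0.07 0 0 0 0;0.1 0 -0.07 0 0 0 0;0.1 0 -0.07 0 0 0 0;0.1 0 -0.07 0 0 0 0")

```text
time_s: 15.82
eef_pos: [468.0, -291.4, 199.3]
ee_rot: [0.0, 0.887, 0.462, 0.0]
force: [-0.0, -0.2, -1.2]
grip_width: 0.18
grip_force: 41.0
```

```bash
python3 -c "
from h import *
s=sense();print(s['eef_pos'],s['force'],s['dq'].round(3),s['time_s']);print(finish_job())"
```

```text
[ 468.04340181 -291.37824889  199.31329133] [-0.03001975 -0.16243274 -1.21986655] [-0.001 -0.     0.002 -0.001 -0.     0.   ] 15.8167
the job is handed in; nothing more can be done
None
```

I handed the job in at 15.8 s: cover open, knob home, and the probe held upright in the guide tube with its ring about level with the mouth and no sign of contact with the box; the hand-in call returned no verdict.

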